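# Prop the tilting board rack and hold it upright

### The arm

A 6-joint arm with a two-finger parallel gripper is mounted at the origin on the work surface. World frame = base frame: x ahead of the robot, y to its left, z up, the work surface at z = 0. Lengths are in mm, angles in rad, forces in N, time in s.
With the tool pointing down it reaches from about 300 to 775 mm from the base axis. Payload 14.6 kg.
Tool frame: the origin (TCP) lies at the very end of the fingers, on their centre line; the grasp point (between the pads) lies 19 mm behind it (manip.grip_point_offset is the distance from the TCP to the grasp point, in mm); z points along the fingers, y is the line along which they close (so a half turn about z gives the same grasp; the last joint's range is limited). The gripper opens to 94 mm and grips with 3 to 60 N. Pads are 16 mm wide; open, the fingers measure 119 mm over their backs; the gripper's body (75 mm by 177 mm) begins 78 mm behind the grasp point.
Start: joints at [1.039, 0.3, 1.521, -0, 1.321, -0.067], TCP at [246.53, 491.642, 205.446] pointing down, gripper open.
Joint ranges: [-3.03, 3.03], [-0.79, 2.21], [0.23, 2.52], [-1.04, 4.18], [0, 3.07], [-2.55, 2.55]. Speed limits (rad/s): [2.22, 2.22, 2.57, 3.14, 3.14, 3.14].

### API

Orientations are given as [roll, pitch, yaw] about the fixed x, y, z axes, in that order (R = Rz(yaw) Ry(pitch) Rx(roll)).
In Python, from cell import telemetry, eyes, manip gives the robot as it stands.
- The arm moves only by the tool play_rows, never from a script. Its arguments are lists of equal length, an entry for each row: "translation": the shift along the world's x, y, z in m, a list of three; "yaw": the turn about the world's z in rad. A call has 1 to 12 rows; each row is the pose to reach, as a shift and turn from the pose commanded when the call began; what a row does not reach only later rows make up. A row lasts 1/8 s, in which the tool goes at most 62.5 mm and 10.7 degrees, less where a joint would pass 70% of its speed; a pose out of reach is approached as far as the arm can. A call with a gripper value outside its range is refused whole. "hand" is the opening, from 0 (shut) to 1 (fully open), set as the call begins (left out, the last holds). The fingers move at their own pace and stop on an object; "force" is the grip in N (left out, the last holds). Time passes only in rows, so rows that repeat a pose let the fingers close. It gives the time, the measured TCP pose, the force, the opening and the grip force at its end, in the units of the state.
- telemetry.read_state(): the state, without advancing time (a new reading comes with each control period).
- eyes.camera(name): name is "scene" or "side" or "wrist"; returns a dict with "pixels" (480x640x3 uint8, red, green, blue), "fx", "fy", "cx", "cy" (pixels), "cam_to_world" (4x4, takes a point from camera to world coordinates); the wrist camera has in their place "T_tool_cam" (4x4, takes a point from camera to tool coordinates, whose origin is the TCP and whose axes are the flange's). Camera axes: x right, y up, looking along -z (the intrinsics and any distortion apply to the point x, -y, -z); pixel columns grow to the right and rows downward; lengths in mm; the calibration is good to about 2 mm. A picture is of the moment at which its call begins: read the wrist's pose just before it. There is no depth.
- manip.sign_off(): hands the job in; it is judged then, once.
The state is a dict: "clock": time; "joints": joint angles; "qd": joint speeds; "effort": joint torques, N m; "eef_pos": TCP position; "eef_rot": TCP orientation; "wrist_force": force on the tool from outside, world axes, zero at the start; "moment": the same for the moment, N m; "finger_gap": finger opening in mm; "finger_force": force on a finger pad.
Only numpy, scipy, OpenCV 4.12 (cv2) and the standard library are available. Lean on these libraries where they do the work, as an engineer would, in place of code of your own. Each camera call takes 0.05 s, during which the arm holds its last target. There are 200 camera calls.

### The job

The board rack leans over on its rests with its kickstand folded up: first slide the loose plywood block flush and square against the edge of the rack's base, centred under the kickstand, then swing the kickstand over centre and fully down. Then bring the rack upright by its top bar until the kickstand's foot stands on the block, and finish while still holding the rack there, pressed lightly onto its kickstand, because it tips over if let go. Leave the bottle, tin, scraper and tape alone.

Things in the scene. Friction and masses are not known exactly. Their poses are not given: they have to be found in the camera images.
- stand: Fixed plywood base, 240 mm along its x, 130 along y (from y -40 to +90 mm), 18 mm thick, z up. Origin on the bench under the rack's hinge axis, which runs along x 30 mm above the bench. The block butts against its straight -y edge; kickstand and block are on the -y side, the rack starts leaning to +y against two rests about 105 mm high at x +-80, y 70 mm.
- stand_edge (a point): Middle of the top of the base's -y edge (base x 0, y -40 mm, 18 mm high).
- packer: Loose plywood block, 60 mm along its x, 100 along y, 20 thick, about 0.15 kg; origin at the centre of its underside. Starts flat, within 0.2 rad of the base's yaw, its 60 mm wide +y end 45 to 80 mm off the base's -y edge, up to 20 mm off the edge's middle. When flush its centre is at base y -90 mm; the foot comes down at base x 0, y -69 mm.
- rack (a joint): Lean of the steel frame about the base hinge, rad: 0 upright, positive towards the base's +y; starts at its stop, 0.58, can go to -0.12. About 1 kg and front-heavy: let go, it falls to +y even from upright; about 3 N at the top bar raises it.
- rack_bar (a point): Middle of the frame's round top bar: 20 mm diameter, 190 mm long, along the base's x, 225 mm from the hinge axis. Uprights 16 mm square at x +-80 mm; between them it is free for 45 mm below. The frame carries a board 136 mm wide on its +y side, up to 155 mm from the hinge axis.
- kick (a joint): Kickstand angle, rad: 0 folded up (10 degrees out from the frame's upward line), grows as it swings towards base -y and down; 3.11 fully down at its stop, 8 degrees past the frame's downward line, so load on the foot locks it. With the rack leaning, its weight (90 g) keeps it folded; it is over centre (straight up) at 0.4 and let go beyond 0.9 it falls down to its stop by itself.
- kick_hub (a point): Kickstand pivot at the end of a 30 mm wide forked stub: 85 mm to -y of the frame's centre line, 113 mm up the frame from the hinge axis, at base x 0; its axis is along the base's x.
- kick_foot (a point): Centre of the kickstand's foot, a rubber roller 18 mm diameter, 26 mm long along the base's x, 115 mm from the hub. The leg is 12 mm wide. Folded up, the foot is the highest point and free on all sides. With the kickstand down and the block flush, the foot meets the block's top when the rack is upright (joint rack about 0).
- spray: Bystander: white plastic bottle with grey cap, 68 mm diameter, 120 mm tall; origin at the centre of its underside. Leave alone.
- tin: Bystander: plain steel can, 74 mm diameter, 100 mm tall; origin at the centre of its underside. Leave alone.
- scraper: Bystander: long flat scraper lying flat; origin at the centre of its underside. Leave alone.
- tape: Bystander: paper tape ring, 90 mm outside, 25 mm high, lying flat; origin at the centre of its underside. Leave alone.
Things that resemble listed ones, but are neither listed nor needed, are in the scene too. Several things look just like the packer: the one meant starts farthest to the robot's left.

How it is judged:
By the outcome, as a careful person would: the job done as asked, in the order asked, and still so for the second after the job is handed in, while the arm keeps its last pose, push and grip.
It also fails if it takes over 69 s, if anything falls off the work surface, if the arm or the gripper's body presses on something with over 40 N, if the wrist force passes 120 N, or if a joint passes its speed limit or range.

## Working session

There is one attempt and no reset: what is moved stays moved. The work goes in short steps, Python scripts to look and compute and a tool call to move; the robot and the scene stay as the last step left them, time stands still between calls to the robot, and variables do not carry over. Pictures are saved under pics/ and viewed, at most 10 in all, crops included, and the job is handed in when it is done.

Besides the shell and the picture viewer there is one more tool, called after ">>>" by a JSON object that holds its "name" and its "arguments", one argument or row to a line. play_rows: Moves the arm, as the interface text tells. Its arguments: {"type":"object","properties":{"translation":{"type":"array","items":{"type":"array","items":{"type":"number"}}},"yaw":{"type":"array","items":{"type":"number"}},"hand":{"type":"number"},"force":{"type":"number"}},"required":["translation","yaw"]}

```bash
mkdir -p pics; cat > h.py <<'E'
import numpy as np, cv2
from cell import telemetry, eyes, manip
def cam(n,save=None):
    s=telemetry.read_state() if n=="wrist" else None
    c=eyes.camera(n)
    if save: cv2.imwrite("pics/"+save+".png",np.ascontiguousarray(c["pixels"][...,::-1]))
    return c
E
python3 - <<'E'
from h import *
s=telemetry.read_state(); print({k:np.round(v,3) for k,v in s.items()})
for n in("scene","side","wrist"):
    c=cam(n,n+"0"); print(n,{k:(np.round(v,3).tolist() if k!="pixels" else 0) for k,v in c.items()})
E
```

```text
{'clock': np.float64(0.0), 'joints': array([ 1.039,  0.3  ,  1.522, -0.   ,  1.321, -0.067]), 'qd': array([-0.001,  0.001,  0.002,  0.001,  0.001, -0.   ]), 'effort': array([ 0.0000e+00, -5.3181e+01, -3.5274e+01,  7.1000e-02,  2.4000e-02,
       -0.0000e+00]), 'eef_pos': array([246.391, 491.414, 204.878]), 'eef_rot': array([-3.14 , -0.   ,  2.677]), 'wrist_force': array([ 0.75 , -1.213, -0.555]), 'moment': array([-0.012, -0.059,  0.028]), 'finger_force': np.float64(0.0), 'finger_gap': np.float64(93.76)}
scene {'pixels': 0, 'fx': 603.822, 'fy': 603.822, 'cx': 316.534, 'cy': 239.391, 'cam_to_world': [[-0.516, -0.563, 0.645, 1493.512], [0.856, -0.353, 0.377, 563.222], [0.015, 0.747, 0.664, 1155.035], [0.0, 0.0, 0.0, 1.0]]}
side {'pixels': 0, 'fx': 441.981, 'fy': 441.981, 'cx': 312.278, 'cy': 237.738, 'cam_to_world': [[0.768, 0.41, -0.492, 31.508], [-0.64, 0.465, -0.612, -634.435], [-0.022, 0.785, 0.619, 823.838], [0.0, 0.0, 0.0, 1.0]]}
wrist {'pixels': 0, 'fx': 341.132, 'fy': 341.132, 'cx': 317.566, 'cy': 235.672, 'T_tool_cam': [[0.0, 0.971, 0.238, 67.816], [1.0, -0.0, -0.001, -0.117], [-0.001, 0.238, -0.971, -179.167], [0.0, 0.0, 0.0, 1.0]]}
```

View pics/scene0.png

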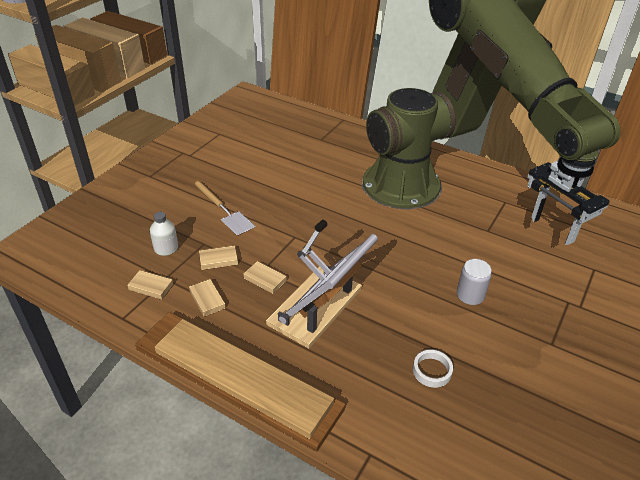

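View pics/side0.png

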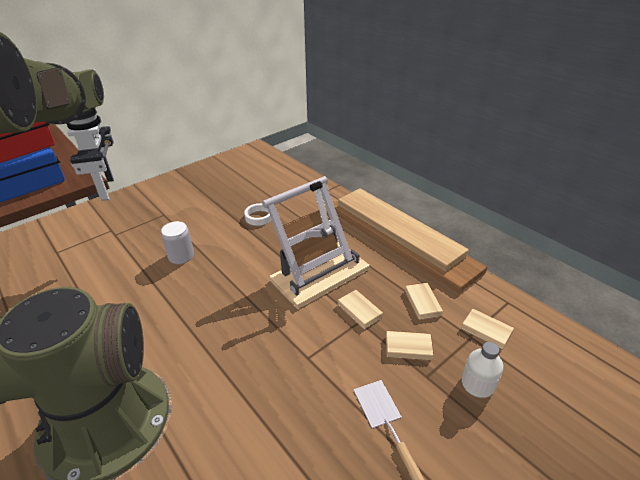

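The scene view shows the base around (315,310), the rack leaning right with its bar near (365,245) and the kickstand foot at (320,226). The packer is the block nearest the base at (265,277); the side view has the same block at (360,309) and the foot at (317,186). I'll zoom in on both.

```bash
cat >> h.py <<'E'
def ray(c,u,v):
    T=np.array(c["cam_to_world"]); d=T[:3,:3]@[(u-c["cx"])/c["fx"],-(v-c["cy"])/c["fy"],-1]
    return T[:3,3],d/np.linalg.norm(d)
def onz(c,u,v,z):
    o,d=ray(c,u,v); return o+d*(z-o[2])/d[2]
def tri(c1,p1,c2,p2):
    o1,d1=ray(c1,*p1);o2,d2=ray(c2,*p2)
    t=np.linalg.lstsq(np.c_[d1,-d2],o2-o1,rcond=None)[0]
    a,b=o1+t[0]*d1,o2+t[1]*d2
    return (a+b)/2,np.linalg.norm(a-b)
def proj(c,p):
    T=np.array(c["cam_to_world"]); q=T[:3,:3].T@(np.array(p)-T[:3,3])
    return c["cx"]-c["fx"]*q[0]/q[2], c["cy"]+c["fy"]*q[1]/q[2]
E
python3 - <<'E'
from h import *
for n,(x,y,w,h) in {"scene":(235,205,160,150),"side":(250,165,160,150)}.items():
    c=cam(n); im=np.ascontiguousarray(c["pixels"][...,::-1])
    cr=cv2.resize(im[y:y+h,x:x+w],None,fx=4,fy=4,interpolation=cv2.INTER_CUBIC)
    for k in range(0,w,20): cv2.putText(cr,str(x+k),(4*k,10),0,.35,(0,0,255)); cv2.line(cr,(4*k,12),(4*k,18),(0,0,255))
    for k in range(0,h,20): cv2.putText(cr,str(y+k),(0,4*k+4),0,.35,(0,0,255))
    cv2.imwrite(f"pics/{n}1.png",cr)
    hsv=cv2.cvtColor(im,cv2.COLOR_BGR2HSV)
    for (u,v) in ([(265,272),(300,330),(320,330)] if n=="scene" else [(358,304),(330,285)]): print(n,u,v,hsv[v,u])
E
```

```text
scene 265 272 [ 18  99 216]
scene 300 330 [ 19  95 231]
scene 320 330 [ 19  93 233]
side 358 304 [ 20  70 244]
side 330 285 [ 24  52 255]
```

View pics/scene1.png

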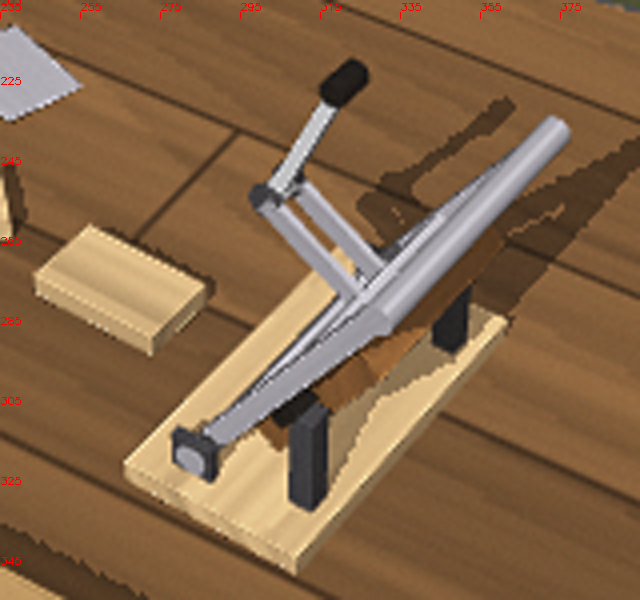

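View pics/side1.png

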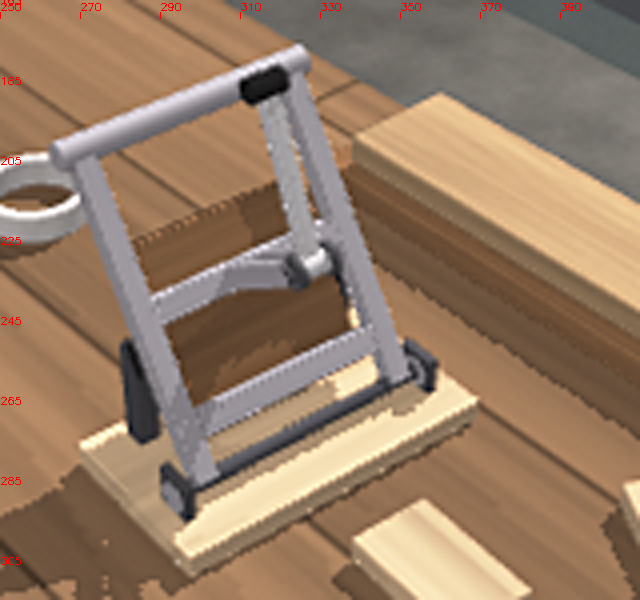

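Scene crop: base top corners at about (266,321), (309,345.5) and (362,285); block top corners at (244,274.5), (257.5,261), (287,277.5) and (273,289). Foot at (320.5,226), bar end at (375,237). Side crop: base top corners at (370,265), (297,304.5) and (270,276); foot roller at (316,186), bar from (265,203) to (325,178).

```bash
python3 - <<'E'
from h import *
S=cam("scene");D=cam("side")
A=[onz(S,*p,18) for p in[(266.3,321.3),(309.3,345.7),(362,285.2)]]
B=[onz(D,*p,18) for p in[(370,265),(296.8,304.5),(270,275.8)]]
for n,q in(("S",A),("D",B)):
    for p in q: print(n,p.round(1))
print("len",[np.linalg.norm(a-b).round(1) for a,b in((A[0],A[1]),(A[1],A[2]),(B[0],B[1]),(B[1],B[2]))])
ply=lambda c,x,y,w,h:(lambda m:m)(None)
K=[onz(S,*p,20) for p in[(243.8,274.5),(257.5,261.3),(287,277.5),(273,289.3)]]
print("block S",np.round(K,1).tolist(),np.mean(K,0).round(1))
print("sizes",[np.linalg.norm(K[i]-K[i-1]).round(1) for i in range(4)])
# side: block contour
im=np.ascontiguousarray(D["pixels"][...,::-1]);hsv=cv2.cvtColor(im,cv2.COLOR_BGR2HSV)
m=cv2.inRange(hsv,(14,30,225),(32,110,255)); n,l,st,ce=cv2.connectedComponentsWithStats(m)
k=l[304,358];print("side comp",st[k],ce[k]); cs,_=cv2.findContours((l==k).astype(np.uint8),0,2)
r=cv2.boxPoints(cv2.minAreaRect(cs[0]));ap=cv2.approxPolyDP(cs[0],3,True)[:,0]
for p in ap: print(p,onz(D,*p,20).round(1))
print("cent",onz(D,*ce[k],20).round(1))
# foot and bar
print("foot",tri(S,(320.8,225.8),D,(316,186)))
print("bar end(+x?)",tri(S,(375,236),D,(264.5,203)))
# bar ends in scene
E
```

```text
S [714.1 -30.4  18. ]
S [722.6  98.7  18. ]
S [480.7 111.7  18. ]
D [713.  -34.1  18. ]
D [472.4 -17.7  18. ]
D [482.6 110.6  18. ]
len [np.float64(129.4), np.float64(242.2), np.float64(241.1), np.float64(128.7)]
block S [[613.6, -172.0, 20.0], [553.1, -170.5, 20.0], [562.5, -68.9, 20.0], [617.5, -76.1, 20.0]] [ 586.7 -121.9   20. ]
sizes [np.float64(96.0), np.float64(60.5), np.float64(102.0), np.float64(55.5)]
side comp [339 290  44  34 685] [359.89051095 306.4189781 ]
[339 299] [562.3 -73.8  20. ]
[364 323] [ 554.2 -169.5   20. ]
[382 312] [ 611.3 -173.4   20. ]
[356 290] [616.2 -79.   20. ]
cent [ 584.  -125.7   20. ]
foot (array([597.28771821,  49.66821143, 277.67897077]), np.float64(0.01823290583147782))
bar end(+x?) (array([508.01895599, 143.47686141, 223.56253932]), np.float64(3.622724874902463))
```

Lengths (241×129, 60×98) and the foot height (277.7 against a predicted 276.8) all check out. Stand origin ≈ (595.5, 14), yaw ≈ -0.066. Block centre ≈ (586, -123), yaw ≈ -0.068, so the gap is about 47 mm and it's nearly centred. Next I'll move around the robot side of the rack to hover over the block.

>>> {"name": "play_rows", "arguments": {
  "translation": [
    [0.005, -0.045, 0.02],
    [0.014, -0.09, 0.04],
    [0.027, -0.14, 0.045],
    [0.04, -0.19, 0.045],
    [0.054, -0.242, 0.045],
    [0.069, -0.292, 0.045],
    [0.084, -0.342, 0.045],
    [0.0985, -0.392, 0.045],
    [0.0985, -0.435, 0.045],
    [0.0985, -0.48, 0.045],
    [0.0985, -0.522, 0.045],
    [0.12, -0.565, 0.045]
  ],
  "yaw": [-0.08, -0.17, -0.26, -0.35, -0.44, -0.53, -0.62, -0.71, -0.8, -0.89, -0.98, -1.07],
  "hand": 1.0
}}

```text
clock: 1.85
eef_pos: [366.3, -74.8, 251.0]
eef_rot: [3.14, 0.0, 1.603]
wrist_force: [0.4, -0.1, -0.0]
finger_gap: 93.9
finger_force: 0.0
```

>>> {"name": "play_rows", "arguments": {
  "translation": [
    [0.02, -0.04, 0],
    [0.05, -0.07, 0],
    [0.09, -0.085, 0],
    [0.13, -0.085, 0],
    [0.175, -0.085, 0],
    [0.2175, -0.085, -0.02],
    [0.2175, -0.085, -0.05],
    [0.2175, -0.085, -0.05]
  ],
  "yaw": [-0.05, -0.104, -0.104, -0.104, -0.104, -0.104, -0.104, -0.104]
}}

```text
clock: 2.85
eef_pos: [583.2, -158.0, 198.2]
eef_rot: [-3.137, -0.001, 1.503]
wrist_force: [0.1, 0.7, -0.6]
finger_gap: 93.8
finger_force: 0.0
```

```bash
python3 - <<'E'
from h import *
s=telemetry.read_state(); print(s["clock"],s["eef_pos"].round(1),s["eef_rot"].round(3),s["joints"].round(2))
c=cam("wrist","w1")
E
```

```text
2.85 [ 583.2 -158.   198.2] [-3.137e+00 -1.000e-03  1.503e+00] [-0.33  0.43  1.36 -0.    1.35 -0.26]
```

View pics/w1.png

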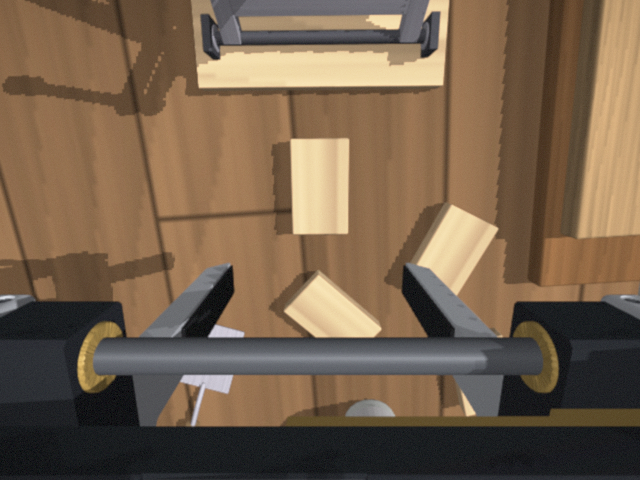

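The wrist view shows the base's -y edge from (199,88) to (444,85). The packer spans (291,138) to (349,234), and a lookalike sits behind it at (333,308). I'll measure all three.

```bash
cat >> h.py <<'E'
from scipy.spatial.transform import Rotation as Ro
def wcam(save=None):
    s=telemetry.read_state(); c=dict(cam("wrist",save)); T=np.eye(4)
    T[:3,:3]=Ro.from_euler("xyz",s["eef_rot"]).as_matrix(); T[:3,3]=s["eef_pos"]
    c["cam_to_world"]=T@np.array(c["T_tool_cam"]); return c
def base_edge(c,u0,u1,v0,v1,z=20):
    # bright-> dark transition row per column of the base top's -y edge
    g=cv2.inRange(cv2.cvtColor(np.ascontiguousarray(c["pixels"]),cv2.COLOR_RGB2HSV),(12,30,170),(32,120,255))
    P=[]
    for u in range(u0,u1,2):
        r=np.flatnonzero(g[v0:v1,u])
        if len(r): P.append((u,v0+r[-1]+.5))
    return np.array(P,float)
def blob(c,u,v):
    g=cv2.inRange(cv2.cvtColor(np.ascontiguousarray(c["pixels"]),cv2.COLOR_RGB2HSV),(12,30,170),(32,120,255))
    n,l=cv2.connectedComponents(g); cs,_=cv2.findContours((l==l[v,u]).astype(np.uint8),0,2); return max(cs,key=cv2.contourArea)
def rect_on(c,ct,z):
    W=np.array([onz(c,*p,z)[:2] for p in ct[:,0]],np.float32); return W,cv2.minAreaRect(W)
E
python3 - <<'E'
from h import *
c=wcam()
E=base_edge(c,205,440,60,110); W=np.array([onz(c,*p,18)[:2] for p in E])
k=np.polyfit(W[:,0],W[:,1],1); r=W[:,1]-np.polyval(k,W[:,0]); W=W[abs(r)<2]; k=np.polyfit(W[:,0],W[:,1],1)
print("edge yaw",np.arctan(k[0]),"y at x=593.3",np.polyval(k,593.3))
print("corners",onz(c,199,88,18),onz(c,444,85,18))
for u,v in((320,180),(333,300),(455,230)):
    W,R=rect_on(c,blob(c,u,v),20); print(R)
    if u==320: # side-edge yaw
        for s in(0,-1): pass
E
```

```text
edge yaw -0.05936174204104762 y at x=593.3 -26.8921354880529
corners [476.50266813 -20.5111335   18.        ] [717.66688083 -34.1047209   18.        ]
((587.655517578125, -124.99857330322266), (99.46256256103516, 59.800025939941406), 87.29142761230469)
((593.827392578125, -274.4219055175781), (63.78322219848633, 102.00389099121094), 44.40257263183594)
((729.4523315429688, -203.1838836669922), (86.13615417480469, 60.55632400512695), 60.30902862548828)
```

>>> {"name": "play_rows", "arguments": {
  "translation": [
    [0.002, 0, -0.045],
    [0.002, 0, -0.09],
    [0.002, 0, -0.135],
    [0.002, 0, -0.17],
    [0.002, 0, -0.185],
    [0.002, 0, -0.193],
    [0.002, 0, -0.193]
  ],
  "yaw": [0.008, 0.008, 0.008, 0.008, 0.008, 0.008, 0.008]
}}

```text
clock: 3.82
eef_pos: [586.5, -158.6, 8.5]
eef_rot: [3.14, 0.0, 1.511]
wrist_force: [-0.2, 0.3, 0.1]
finger_gap: 93.9
finger_force: 0.0
```

>>> {"name": "play_rows", "arguments": {
  "translation": [
    [0, 0, 0],
    [0, 0, 0],
    [0, 0, 0],
    [0, 0, 0],
    [0, 0, 0],
    [0, 0, 0],
    [0, 0, 0]
  ],
  "yaw": [0, 0, 0, 0, 0, 0, 0],
  "hand": 0.45,
  "force": 25
}}

```text
clock: 4.7
eef_pos: [586.0, -158.4, 7.6]
eef_rot: [3.142, 0.0, 1.511]
wrist_force: [-2.4, 0.5, 4.7]
finger_gap: 59.7
finger_force: 25.0
```

>>> {"name": "play_rows", "arguments": {
  "translation": [
    [0.001, 0.01, 0],
    [0.0015, 0.02, 0],
    [0.002, 0.03, 0],
    [0.003, 0.038, 0],
    [0.003, 0.042, 0],
    [0.003, 0.042, 0]
  ],
  "yaw": [0, 0, 0, 0, 0, 0]
}}

```text
clock: 5.45
eef_pos: [589.3, -115.3, 7.6]
eef_rot: [3.141, -0.001, 1.511]
wrist_force: [0.9, 2.0, 6.7]
finger_gap: 59.3
finger_force: 25.0
```

```bash
python3 - <<'E'
from h import *
s=telemetry.read_state(); print(s["clock"],s["eef_pos"].round(1),s["wrist_force"].round(1))
c=wcam(); im=np.ascontiguousarray(c["pixels"][...,::-1])
for p in((594.7,-26.3,18),(588,-83,20)): print(proj(c,p))
u,v=map(int,proj(c,(592,-50,20))); x,y=max(0,min(440,u-100)),max(0,min(330,v-75)); print(x,y)
cv2.imwrite("pics/w2.png",im)
E
```

```text
5.45 [ 589.3 -115.3    7.6] [0.9 2.  6.7]
(np.float64(316.23104291291605), np.float64(106.17149098423474))
(np.float64(309.64764443485086), np.float64(226.63498598140774))
213 83
```

View pics/w2.png

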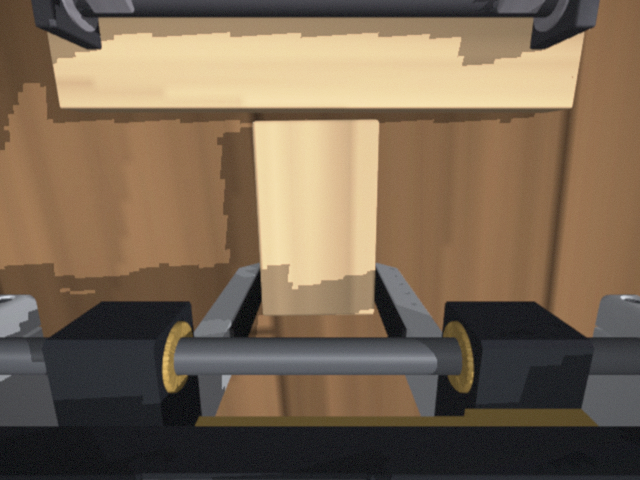

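The base edge runs from (60,107) to (573,107), centred at 316.5. The block's front edge runs from (254,122) to (379,120), also centred at 316.5. It's well centred with about 6 mm left, so I'll fit the small yaw difference.

```bash
cat > fit.py <<'E'
from h import *
def run(c):
    g=cv2.cvtColor(np.ascontiguousarray(c["pixels"]),cv2.COLOR_RGB2GRAY).astype(float)
    def fit(us,v0,v1,sg,z):
        P=[]
        for u in us:
            d=sg*np.gradient(cv2.GaussianBlur(g,(3,3),0)[v0:v1,u]); i=int(d.argmax()); 
            if 0<i<len(d)-1:
                a,b,e=d[i-1:i+2]; P.append((u,v0+i+.5*(a-e)/(a-2*b+e)))
        W=np.array([onz(c,*p,z)[:2] for p in P])
        for _ in range(4):
            k=np.polyfit(*W.T,1); r=W[:,1]-np.polyval(k,W[:,0]); W=W[abs(r)<max(.4,1.5*np.median(abs(r)))]
        return k,len(W)
    return fit
E
python3 - <<'E'
from fit import *
c=wcam(); f=run(c)
k1,n1=f(list(range(80,240,3))+list(range(395,560,3)),100,116,-1,18); k2,n2=f(range(262,373,2),113,130,1,20)
print("base yaw",np.arctan(k1[0]),n1,"y594",np.polyval(k1,594)); print("block yaw",np.arctan(k2[0]),n2,"y594",np.polyval(k2,594))
print("x mid edge",(onz(c,60,107.5,18)+onz(c,573.5,107.5,18))/2,"x mid block",(onz(c,254,122,20)+onz(c,379,120,20))/2)
E
```

```text
base yaw -0.05906830255619246 109 y594 -26.848722447490687
block yaw -0.046999547547056875 56 y594 -32.48539639436926
x mid edge [595.01464082 -26.89999123  18.        ] x mid block [594.41065453 -33.04217997  20.        ]
```

>>> {"name": "play_rows", "arguments": {
  "translation": [
    [0, 0.002, 0],
    [0, 0.004, 0],
    [0, 0.0055, 0],
    [0, 0.0065, 0],
    [0, 0.0065, 0]
  ],
  "yaw": [-0.012, -0.012, -0.012, -0.012, -0.012]
}}

```text
clock: 6.18
eef_pos: [589.2, -110.1, 7.6]
eef_rot: [3.141, 0.001, 1.499]
wrist_force: [1.0, -7.2, 4.0]
finger_gap: 60.3
finger_force: 25.0
```

>>> {"name": "play_rows", "arguments": {
  "translation": [
    [0, 0.0005, 0],
    [0, 0.001, 0],
    [0, 0.001, 0]
  ],
  "yaw": [0, 0, 0]
}}

```text
clock: 6.55
eef_pos: [589.2, -110.0, 7.6]
eef_rot: [3.141, 0.002, 1.499]
wrist_force: [0.1, -13.6, 3.1]
finger_gap: 59.8
finger_force: 25.0
```

```bash
python3 - <<'E'
from fit import *
c=wcam("w3"); im=np.ascontiguousarray(c["pixels"][...,::-1])
f=run(c)
print("proj edge",proj(c,(595,-26.9,18)))
v=int(proj(c,(595,-26.9,18))[1])
k1,n1=f(list(range(80,240,3))+list(range(395,560,3)),v-8,v+9,-1,18)
print("base yaw",np.arctan(k1[0]),n1,"y594",np.polyval(k1,594))
cv2.imwrite("pics/w3c.png",cv2.resize(im[v-30:v+60,220:420],None,fx=4,fy=4,interpolation=cv2.INTER_CUBIC)); print(v)
E
```

```text
proj edge (np.float64(315.5627979488556), np.float64(119.49783680040552))
base yaw -0.059007375028783955 109 y594 -26.82436092841307
119
```

View pics/w3c.png

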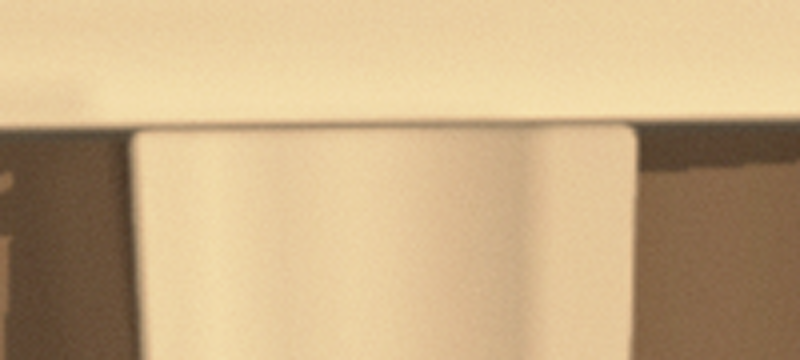

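The block sits flush and square along the edge, spanning columns 253–379.5 (centre 316.2 against the edge middle at 315.6). Release and rise.

>>> {"name": "play_rows", "arguments": {
  "translation": [
    [0, -0.0005, 0],
    [0, -0.001, 0],
    [0, -0.001, 0],
    [0, -0.001, 0],
    [0, -0.001, 0.02],
    [0, -0.001, 0.06],
    [0, -0.001, 0.11],
    [0, -0.001, 0.16],
    [0, -0.001, 0.21],
    [0, -0.001, 0.26],
    [0, -0.001, 0.305],
    [0, -0.001, 0.305]
  ],
  "yaw": [0, 0, 0, 0, 0, 0, 0, 0, 0, 0, 0, 0],
  "hand": 1.0
}}

```text
clock: 8.1
eef_pos: [589.4, -109.9, 317.7]
eef_rot: [3.134, 0.001, 1.499]
wrist_force: [-0.3, -0.1, -0.4]
finger_gap: 94.1
finger_force: 0.0
```

```bash
python3 - <<'E'
from fit import *
s=telemetry.read_state(); print(s["clock"],s["eef_pos"].round(1),s["wrist_force"].round(1))
c=wcam("w4"); f=run(c)
u0,v0=proj(c,(480,-20,18));u1,_=proj(c,(710,-34,18)); ub,vb=proj(c,(568,-24,20)); ue,_=proj(c,(622,-24,20)); m,v=proj(c,(595,-27,18))
print(u0,u1,ub,ue,v); v=int(v)
k1,n1=f([u for u in range(int(u0),int(u1)) if u<ub-6 or u>ue+6],v-8,v+9,-1,18); print("base",np.arctan(k1[0]),n1,np.polyval(k1,595))
g=cv2.inRange(cv2.cvtColor(np.ascontiguousarray(c["pixels"]),cv2.COLOR_RGB2HSV),(12,30,170),(32,120,255))
# block side edges: per row ends of the ply run
L=[];R=[]
for y in np.arange(-110,-35,3):
    uc,vr=proj(c,(592,y,20)); r=g[int(round(vr)),:]; uc=int(uc); a=uc
    while r[a]:a-=1
    b=uc
    while r[b]:b+=1
    L.append(onz(c,a+.5,vr,20)[:2]);R.append(onz(c,b-.5,vr,20)[:2])
L,R=np.array(L),np.array(R); C=(L+R)/2
print("w",np.linalg.norm(R-L,axis=1).round(1)[::4]); 
for q in(L,R): print("side yaw",-np.polyfit(q[:,1],q[:,0],1)[0])
E
```

```text
8.1 [ 589.4 -109.9  317.7] [-0.3 -0.1 -0.4]
229.55649670038278 399.8641192175174 294.65961428182055 334.69679039540443 141.05936383817797
base -0.058599982809490254 118 -26.759582736608984
w [60.4 60.1 59.7 60.7 60.4 60.  59.6]
side yaw -0.062446945770716515
side yaw -0.057682531203540235
```

The block stayed square after release (yaw -0.060 against the base's -0.059). Next I'll close the fingers and go over the foot to its +y side.

>>> {"name": "play_rows", "arguments": {
  "translation": [
    [0.002, 0.04, 0.01],
    [0.004, 0.09, 0.01],
    [0.007, 0.14, 0.01],
    [0.01, 0.185, 0.01],
    [0.011, 0.2, 0.005],
    [0.011, 0.2, -0.01],
    [0.011, 0.2, -0.03],
    [0.011, 0.2, -0.05],
    [0.011, 0.2, -0.05]
  ],
  "yaw": [0, 0, 0, 0, 0, 0, 0, 0, 0],
  "hand": 0.0,
  "force": 10
}}

```text
clock: 9.28
eef_pos: [599.3, 88.5, 260.2]
eef_rot: [-3.138, 0.001, 1.497]
wrist_force: [0.6, 0.7, 0.3]
finger_gap: 7.9
finger_force: 0.0
```

>>> {"name": "play_rows", "arguments": {
  "translation": [
    [-0.001, -0.012, 0],
    [-0.0015, -0.024, 0],
    [-0.002, -0.036, 0],
    [-0.003, -0.048, 0],
    [-0.0035, -0.06, 0],
    [-0.004, -0.072, 0],
    [-0.005, -0.084, 0],
    [-0.0055, -0.096, 0],
    [-0.006, -0.108, -0.002],
    [-0.007, -0.12, -0.006],
    [-0.008, -0.132, -0.01],
    [-0.0085, -0.142, -0.014]
  ],
  "yaw": [0, 0, 0, 0, 0, 0, 0, 0, 0, 0, 0, 0]
}}

```text
clock: 10.78
eef_pos: [591.4, -52.7, 248.1]
eef_rot: [-3.141, 0.0, 1.499]
wrist_force: [-0.0, -0.1, 0.4]
finger_gap: 0.3
finger_force: 0.0
```

>>> {"name": "play_rows", "arguments": {
  "translation": [
    [0, -0.008, -0.002],
    [0, -0.012, -0.002],
    [0, -0.012, 0.01],
    [0, -0.012, 0.05]
  ],
  "yaw": [0, 0, 0, 0]
}}

```text
clock: 11.28
eef_pos: [591.0, -63.5, 298.3]
eef_rot: [-3.139, -0.0, 1.499]
wrist_force: [1.0, 0.8, 0.1]
finger_gap: 0.6
finger_force: 0.0
```

```bash
python3 - <<'E'
from h import *
cam("scene","s2"); c=cam("side"); s=cam("scene")
a=np.ascontiguousarray(s["pixels"][190:350,220:400,::-1]);b=np.ascontiguousarray(c["pixels"][165:325,240:420,::-1])
cv2.imwrite("pics/sc2.png",cv2.resize(np.hstack([a,b]),(800,356),interpolation=cv2.INTER_CUBIC))
E
```

```text
(no output)
```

View pics/sc2.png

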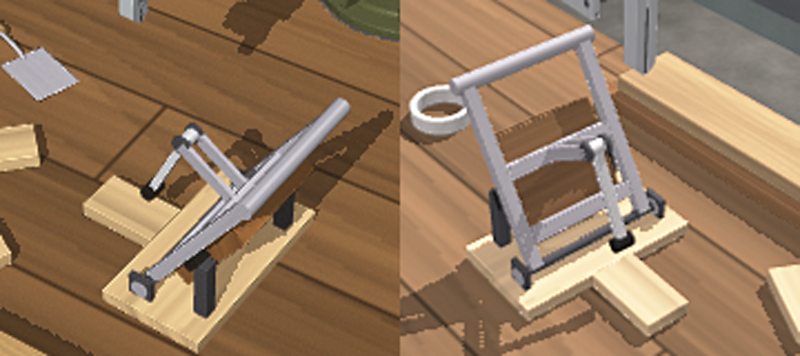

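The kickstand is fully down (foot at scene ≈(288,275), side ≈(339,274), above the block). I'll check its position and the bar numerically while moving over the bar.

>>> {"name": "play_rows", "arguments": {
  "translation": [
    [0.001, 0.02, 0.01],
    [0.003, 0.045, 0.015],
    [0.004, 0.07, 0.015],
    [0.006, 0.095, 0.015],
    [0.007, 0.12, 0.015],
    [0.009, 0.145, 0.01],
    [0.01, 0.17, 0.005],
    [0.012, 0.19, 0],
    [0.012, 0.2005, 0],
    [0.012, 0.2005, 0],
    [0.012, 0.2005, 0]
  ],
  "yaw": [0.16, 0.32, 0.48, 0.64, 0.8, 0.96, 1.12, 1.28, 1.44, 1.583, 1.583],
  "hand": 0.6
}}

```text
clock: 12.8
eef_pos: [603.3, 136.9, 298.1]
eef_rot: [-3.141, -0.001, 3.081]
wrist_force: [-0.5, -0.4, 0.6]
finger_gap: 56.6
finger_force: 0.0
```

```bash
python3 - <<'E'
from h import *
s=telemetry.read_state(); print(s["clock"],s["eef_pos"].round(1),s["eef_rot"].round(3),s["joints"].round(2))
S=cam("scene");D=cam("side")
print("foot",tri(S,(288.4,275.5),D,(339,274.4)),"pred",(596.2-58*.059,13.5-58,67))
c=wcam("w5"); print("bar pred px",proj(c,(603.5,136.6,218)),proj(c,(603.5-80,136.6+4.7,218)),proj(c,(603.5-80,141.3-10,218)),proj(c,(523.5,151.3,218)))
E
```

```text
12.8 [603.3 136.9 298.1] [-3.141e+00 -1.000e-03  3.081e+00] [ 0.16  0.41  1.16  0.    1.57 -1.35]
foot (array([590.54127707, -43.88113404,  64.96710903]), np.float64(2.5206141286543633)) pred (592.778, -44.5, 67)
bar pred px (np.float64(317.57193936855464), np.float64(241.05021273370494)) (np.float64(317.132064086753), np.float64(134.86969206888568)) (np.float64(303.4722155578981), np.float64(135.76228033819086)) (np.float64(330.80729263273935), np.float64(133.97609880872392))
```

View pics/w5.png

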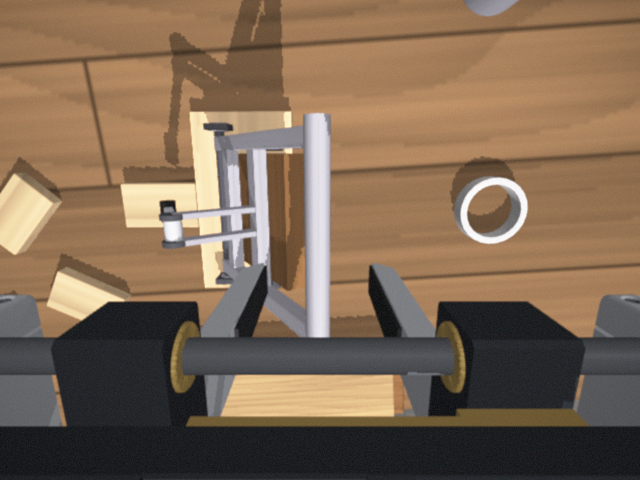

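The bar runs vertically at columns 304–330, centred at 317 exactly as predicted, midway between the fingers. Descend and grip.

>>> {"name": "play_rows", "arguments": {
  "translation": [
    [0, 0, -0.03],
    [0, 0, -0.06],
    [0, 0, -0.085],
    [0, 0, -0.098],
    [0, 0, -0.098]
  ],
  "yaw": [0, 0, 0, 0, 0]
}}

```text
clock: 13.58
eef_pos: [603.4, 136.6, 200.2]
eef_rot: [-3.141, -0.001, 3.081]
wrist_force: [0.2, -0.4, -0.2]
finger_gap: 56.6
finger_force: 0.0
```

>>> {"name": "play_rows", "arguments": {
  "translation": [
    [0, 0, 0],
    [0, 0, 0],
    [0, 0, 0],
    [0, 0, 0],
    [0, 0, 0],
    [0, 0, 0]
  ],
  "yaw": [0, 0, 0, 0, 0, 0],
  "hand": 0.1,
  "force": 15
}}

```text
clock: 14.32
eef_pos: [603.6, 136.2, 200.6]
eef_rot: [-3.141, 0.0, 3.081]
wrist_force: [-1.5, -5.5, 2.0]
finger_gap: 19.4
finger_force: 15.0
```

>>> {"name": "play_rows", "arguments": {
  "translation": [
    [-0.0006, -0.0096, 0.0059],
    [-0.0011, -0.0194, 0.0114],
    [-0.0017, -0.0294, 0.0163],
    [-0.0023, -0.0397, 0.0208],
    [-0.003, -0.0503, 0.0247],
    [-0.0036, -0.061, 0.028],
    [-0.0042, -0.0719, 0.0309],
    [-0.0049, -0.0828, 0.0332],
    [-0.0056, -0.0939, 0.0349],
    [-0.0061, -0.1029, 0.0359],
    [-0.0065, -0.1096, 0.0364],
    [-0.0067, -0.1141, 0.0366]
  ],
  "yaw": [0, 0, 0, 0, 0, 0, 0, 0, 0, 0, 0, 0]
}}

```text
clock: 15.82
eef_pos: [596.7, 22.1, 236.9]
eef_rot: [-3.141, -0.001, 3.082]
wrist_force: [-2.4, 1.6, 3.6]
finger_gap: 19.4
finger_force: 15.0
```

>>> {"name": "play_rows", "arguments": {
  "translation": [
    [0, -0.001, 0],
    [-0.0001, -0.002, 0],
    [-0.0002, -0.004, 0.0001],
    [-0.0003, -0.006, 0.0002],
    [-0.0003, -0.006, 0.0002],
    [-0.0003, -0.006, 0.0002]
  ],
  "yaw": [0, 0, 0, 0, 0, 0]
}}

```text
clock: 16.58
eef_pos: [596.4, 16.5, 237.2]
eef_rot: [-3.142, -0.0, 3.082]
wrist_force: [-3.4, 1.2, 0.9]
finger_gap: 19.7
finger_force: 15.0
```

>>> {"name": "play_rows", "arguments": {
  "translation": [
    [0, -0.001, 0],
    [0, -0.002, 0],
    [0, -0.002, 0]
  ],
  "yaw": [0, 0, 0]
}}

```text
clock: 16.95
eef_pos: [596.4, 14.5, 237.2]
eef_rot: [-3.142, -0.0, 3.082]
wrist_force: [-4.5, 1.4, 1.5]
finger_gap: 19.6
finger_force: 15.0
```

>>> {"name": "play_rows", "arguments": {
  "translation": [
    [0, -0.001, 0],
    [0, -0.001, 0],
    [0, -0.001, 0]
  ],
  "yaw": [0, 0, 0]
}}

```text
clock: 17.32
eef_pos: [596.4, 13.5, 237.2]
eef_rot: [-3.142, -0.0, 3.082]
wrist_force: [-5.6, 1.9, 3.1]
finger_gap: 19.2
finger_force: 15.0
```

>>> {"name": "play_rows", "arguments": {
  "translation": [
    [0, -0.001, 0],
    [0, -0.001, 0],
    [0, -0.001, 0]
  ],
  "yaw": [0, 0, 0]
}}

```text
clock: 17.7
eef_pos: [596.4, 12.6, 237.2]
eef_rot: [3.142, -0.0, 3.082]
wrist_force: [-5.3, 1.1, 1.0]
finger_gap: 19.2
finger_force: 15.0
```

>>> {"name": "play_rows", "arguments": {
  "translation": [
    [-0.0003, -0.001, 0],
    [-0.0003, -0.001, 0],
    [-0.0003, -0.001, 0]
  ],
  "yaw": [0, 0, 0]
}}

```text
clock: 18.08
eef_pos: [596.4, 12.0, 237.3]
eef_rot: [3.141, 0.0, 3.082]
wrist_force: [-3.1, 3.8, 1.8]
finger_gap: 19.9
finger_force: 15.0
```

>>> {"name": "play_rows", "arguments": {
  "translation": [
    [-0.0003, -0.001, 0],
    [-0.0003, -0.001, 0],
    [-0.0003, -0.001, 0]
  ],
  "yaw": [0, 0, 0]
}}

```text
clock: 18.45
eef_pos: [596.3, 11.5, 237.3]
eef_rot: [3.14, 0.001, 3.082]
wrist_force: [-0.0, 7.5, 0.4]
finger_gap: 19.6
finger_force: 15.0
```

```bash
python3 - <<'E'
from h import *
s=telemetry.read_state(); print(s["eef_pos"].round(1),s["wrist_force"].round(1))
s=cam("scene","s3");c=cam("side","d3")
a=np.ascontiguousarray(s["pixels"][200:350,220:370,::-1]);b=np.ascontiguousarray(c["pixels"][190:340,280:430,::-1])
cv2.imwrite("pics/sc3.png",cv2.resize(np.hstack([a,b]),(800,400),interpolation=cv2.INTER_CUBIC))
E
```

```text
[596.3  11.5 237.3] [-0.   7.5  0.4]
```

View pics/sc3.png

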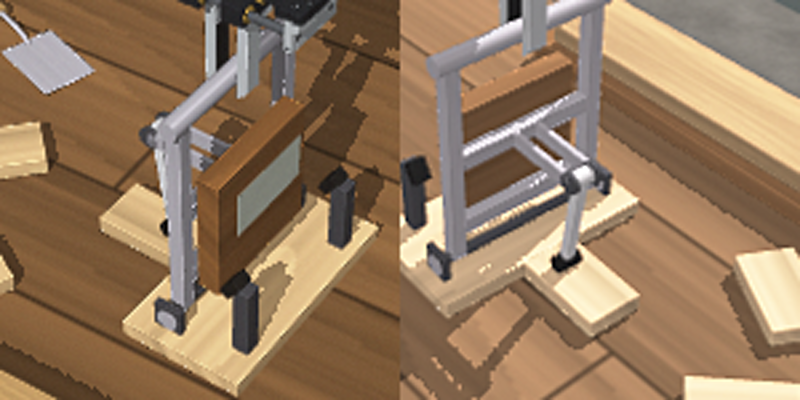

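The rack is upright and the foot stands on the block (side ≈(343,287)). The y force rose from 1 to 7.5 N as the arm stalled, which confirms a light press. I'll let it settle for a moment, then hand in.

>>> {"name": "play_rows", "arguments": {
  "translation": [
    [0, 0, 0],
    [0, 0, 0],
    [0, 0, 0],
    [0, 0, 0]
  ],
  "yaw": [0, 0, 0, 0]
}}

```text
clock: 19.05
eef_pos: [596.3, 11.5, 237.3]
eef_rot: [3.14, 0.001, 3.083]
wrist_force: [-1.4, 8.0, 1.1]
finger_gap: 19.1
finger_force: 15.0
```

```bash
python3 - <<'E'
from h import *
s=telemetry.read_state(); print(s["clock"],s["eef_pos"].round(1),s["wrist_force"].round(1),s["finger_force"],s["finger_gap"])
if 2<s["wrist_force"][1]<15 and s["finger_force"]>5: print(manip.sign_off())
E
```

```text
19.05 [596.3  11.5 237.3] [-1.4  8.   1.1] 15.000489950180054 19.13208375374598
the job is handed in; nothing more can be done
None
```

I handed the job in at 19 s: the block is flush and square under the kickstand, the kickstand is fully down, and the rack is upright with its foot on the block, held by its top bar with a light press of about 8 N.

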